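# Seat the tube block in the shaker and snap the hold-down clamp over

### The job

Slide the metal tube block along its channel until it sits fully home against the blue end stop. Then push the red-knobbed clamp lever over, past its dead centre, so that it snaps down and holds the block. Push by feel and gently, never ramming the block or the lever (under 25 N), let go, and leave the other things where they stand.

Things in the scene. Friction and masses are not known exactly. Their poses are not given: they have to be found in the camera images.
- shaker: Low bench shaker, fixed: white platform 200 (x) x 280 (y) mm, its top 20 mm above the bench; origin under its centre at bench level; turned only about the vertical. A channel for the tube block runs along its y, centred at x = +30 mm, between aluminium rails 53 mm apart and 14 mm high; its +y end is open. A grey control box stands at x -92 to -48, y +55 to +115 mm, up to 61 mm over the bench.
- stop_face (a point): Middle of the free face of the blue rubber end stop that closes the -y end of the channel: at x = +30, y = -85 mm of the shaker, 42 mm above the bench (the stop is 57 mm tall); axes as the shaker's. It gives a little: 1.2 N per mm, solid after 8 mm. Sliding the block takes 1 to 7 N.
- clamp_pivot (a point): Pivot of the clamp, between two steel cheeks on the near (-x) side of the channel: at x = -35, y = -50 mm of the shaker, 100 mm above the bench. The cheeks cover 34 mm in x and 42 mm in y and reach 114 mm above the bench. Where the dead centre lies cannot be read from any pose: feel for the push fading and the lever leaving the finger, then stop.
- block_centre (a point): Centre of the loose aluminium tube block, 50 (x) x 110 (y) x 45 (z) mm, 0.3 to 0.55 kg; axes as the shaker's. It stands on the platform in the channel, 40 to 80 mm short of the stop, its +y end free to be pushed. Tube caps stand 9 mm above its +y half; the foot lands on its bare -y half. Fully home, its centre is at y = -30 mm of the shaker.
- clamp (a joint): Lever angle, rad: 0 = foot raised (start, spring-held), grows as the knob is pushed to the shaker's +x; limit 1.15. The spring resists with 8 to 15 N at the knob at first, fading steadily to nothing at dead centre; past it the lever runs on alone till the foot lands and presses on the block. The foot arm is set anew each time: it lands at 0.58 to 1.0 rad, dead centre about 0.13 before; then rigid.
- lever_axis (a point): Fixed to the clamp lever, on its pivot; turns with it, axes as the shaker's at lever angle 0. Handle: a 12 mm round rod with a red ball knob; at angle 0 it leans 0.50 rad from the vertical towards the shaker's -x, and the arm with the orange-ended foot is raised 0.43 to 0.85 rad over the channel. At angle q the handle leans q - 0.50 rad towards +x.
- lever_knob (a point): Centre of the red ball knob, 28 mm diameter, 95 mm from the pivot; it moves in the shaker's x-z plane. Push it from its -x side.
- bottle: Bystander: white bottle, 48 mm across, 110 mm tall; origin under its centre.
- tip_box: Bystander: blue pipette-tip box with clear lid, 82 x 122 x 60 mm; origin under its centre.
- foam_box: Bystander: white foam box, 152 x 172 x 130 mm; origin under its centre.
There are look-alikes about, which are no part of the job. What is shaped like the part that bears block_centre but purple or turquoise is not meant.

How it is judged:
On the way, in this order (a step that is already met when the one before it is completed fails the run):
1. the block is fully home against the end stop (gap under 2 mm) while the clamp lever is still raised (y of block_centre in the frame of shaker below -0.028 m and value of joint clamp below 0.15 rad), for 0.1 s.
2. the clamp has snapped over: its foot bears on the block with the lever past its centre (value of joint clamp above 0.5 rad and contact force between clamp and block above 1.5 N), for 0.3 s.
At the end, for the whole second after the job is handed in: The block stands flat in its channel within 2 mm of the end stop, at rest, and the clamp lever is snapped over, staying there by itself with its foot pressing on the block with more than 1.5 N (all of step 2 and y of block_centre in the frame of shaker below -0.028 m and z of block_centre in the frame of shaker below 0.0455 m and velocity of joint clamp below 0.05 rad/s and linear speed of block below 0.01 m/s); the robot touches nothing.
It fails at once if the lever is pushed with more than 25 N (contact force between any of the arm, the fingers and clamp above 25 N).
It fails at once if the block is pushed with more than 25 N (contact force between any of the arm, the fingers and block above 25 N).
It fails at once if a bystander is displaced by more than 20 mm or knocked over (distance of any of bottle, tip_box, foam_box from where it was at the start of the episode above 0.02 m or angle between bottle's own z axis and vertical above 0.4 rad).
It also fails if it takes over 69 s, if anything falls off the work surface, if the arm or the gripper's body presses on something with over 40 N, if the wrist force passes 120 N, or if a joint passes its speed limit or range.

### The arm

A 6-joint arm with a two-finger parallel gripper is mounted at the origin on the work surface. World frame = base frame: x ahead of the robot, y to its left, z up, the work surface at z = 0. Lengths are in m, angles in rad, forces in N, time in s.
With the tool pointing down it reaches from about 0.3 to 0.875 m from the base axis. Payload 6.4 kg.
Tool frame: the origin (TCP) lies at the centre of the arm's flange, where the gripper is bolted on; the fingertips stand 166 mm ahead of it and the grasp point (between the pads) lies 147 mm ahead of it; z points along the fingers, y is the line along which they close (so a half turn about z gives the same grasp; the last joint's range is limited). The gripper opens to 88 mm and grips with 3 to 60 N. Pads are 18 mm wide; open, the fingers measure 123 mm over their backs; the gripper's body (75 mm by 187 mm) begins 45 mm behind the grasp point.
Start: joints at [-1.384, 0.181, 1.607, -0, 1.354, -0.206], TCP at [0.22, -0.531, 0.405] pointing down, gripper open.
Joint ranges: [-2.99, 2.99], [-0.89, 2.07], [0.3, 2.58], [-1.14, 4.28], [0, 2.63], [-3.12, 3.12]. Speed limits (rad/s): [2.57, 2.57, 3.01, 3.14, 3.14, 3.14].

### API

Orientations are given as a unit quaternion [w, x, y, z].
In Python, from station import bot, imaging, ticket gives the robot as it stands.
- The arm moves only by the tool move_arm, never from a script. Its argument "deltas" is a list that holds one entry, the list of rows, each a list of 7 numbers: the finger opening in m, from 0 to 0.0881, then the shift along the tool's x, y, z in m, then the turn, a rotation vector about the tool's x, y, z in degrees. In form: [[[hand, x, y, z, wx, wy, wz], ...]]. A call has 1 to 10 rows; each row is the pose to reach, as a shift and turn from the pose commanded when the call began, along the tool's axes at that moment; what a row does not reach only later rows make up. A row lasts 1/10 s, in which the tool goes at most 50 mm and 8.59 degrees, less where a joint would pass 70% of its speed; a pose out of reach is approached as far as the arm can. A call with a gripper value outside its range is refused whole. The fingers move at their own pace and stop on an object; "squeeze" is the grip in N (left out, the last holds). Time passes only in rows, so rows that repeat a pose let the fingers close. It gives the time, the measured TCP pose, the force, the opening and the grip force at its end, in the units of the state.
- bot.sense(): the state, without advancing time (a new reading comes with each control period).
- imaging.camera(name): name is "scene" or "side" or "wrist"; returns a dict with "pixels" (384x512x3 uint8, blue, green, red), "mtx" (3x3 intrinsics, pixels), "cam_to_world" (4x4, takes a point from camera to world coordinates); the wrist camera has in their place "T_tool_cam" (4x4, takes a point from camera to tool coordinates, whose origin is the TCP and whose axes are the flange's). Camera axes: x right, y down, z forward; pixel columns grow to the right and rows downward; lengths in m; the calibration is good to about 2 mm. A picture is of the moment at which its call begins: read the wrist's pose just before it. There is no depth.
- ticket.hand_in(): hands the job in; it is judged then, once.
The state is a dict: "t": time; "joint_pos": joint angles; "joint_vel": joint speeds; "effort": joint torques, N m; "ee_pos": TCP position; "ee_rot": TCP orientation; "contact_force": force on the tool from outside, world axes, zero at the start; "wrist_torque": the same for the moment, N m; "grip_width": opening from 0.0 (shut) to 1.0 (fully open); "grip_force": force on a finger pad.
Only numpy, scipy, OpenCV 4.12 (cv2) and the standard library are available. Lean on these libraries where they do the work, as an engineer would, in place of code of your own. Each camera call takes 0.05 s, during which the arm holds its last target. There are 200 camera calls.

## Working session

There is one attempt and no reset: what is moved stays moved. The work goes in short steps, Python scripts to look and compute and a tool call to move; the robot and the scene stay as the last step left them, time stands still between calls to the robot, and variables do not carry over. Pictures are saved under pics/ and viewed, at most 10 in all, crops included, and the job is handed in when it is done.

Besides the shell and the picture viewer there is one more tool, called after ">>>" as a command line: name --argument value ..., lists and objects as JSON in quotes. move_arm: Moves the arm, as the interface text tells. Its arguments: {"type":"object","properties":{"deltas":{"type":"array"},"squeeze":{"type":"number"}},"required":["deltas"]}

```bash
mkdir -p pics; python3 - <<'E'
from station import bot, imaging
import cv2,numpy as np
np.set_printoptions(precision=4,suppress=True)
s=bot.sense();print(s)
a=imaging.camera("scene");b=imaging.camera("side");
for n,c in(("scene",a),("side",b)):
    cv2.imwrite(f"pics/{n}0.png",c["pixels"]);print(n,c["mtx"],c["cam_to_world"])
    np.savez(n+"0.npz",K=c["mtx"],T=c["cam_to_world"])
w=imaging.camera("wrist");print(w["mtx"],w["T_tool_cam"]);cv2.imwrite("pics/w0.png",w["pixels"])
E
```

```text
{'t': 0.0, 'joint_pos': array([-1.3843,  0.1815,  1.608 ,  0.    ,  1.3538, -0.2063]), 'joint_vel': array([-0.0015, -0.0011,  0.0014, -0.0004,  0.0007, -0.    ]), 'effort': array([  0.0013, -43.3866, -34.1847,   0.0703,   0.0386,  -0.0001]), 'ee_pos': array([ 0.2201, -0.531 ,  0.4038]), 'ee_rot': array([-0.0008,  0.9808,  0.1951,  0.    ]), 'contact_force': array([ 0.7212, -0.5533,  0.5682]), 'wrist_torque': array([-0.0091, -0.0167,  0.0327]), 'grip_force': 0.0, 'grip_width': 0.997120611913215}
scene [[452.4983   0.     262.4256]
 [  0.     452.4983 193.6431]
 [  0.       0.       1.    ]] [[ 0.8915  0.3653 -0.268   1.0125]
 [ 0.4531 -0.7117  0.5368 -0.6095]
 [ 0.0053 -0.6    -0.8     1.1693]
 [ 0.      0.      0.      1.    ]]
side [[376.4794   0.     256.2747]
 [  0.     376.4794 192.4592]
 [  0.       0.       1.    ]] [[-0.9865 -0.0795  0.1433  0.5422]
 [-0.1636  0.5265 -0.8343  0.8127]
 [-0.0091 -0.8464 -0.5324  0.5869]
 [ 0.      0.      0.      1.    ]]
[[289.8723   0.     260.9688]
 [  0.     289.8723 190.2903]
 [  0.       0.       1.    ]] [[-0.0005 -0.9477 -0.319   0.0828]
 [ 1.     -0.0004 -0.0004 -0.0006]
 [ 0.0002 -0.319   0.9477  0.0201]
 [ 0.      0.      0.      1.    ]]
```

View pics/scene0.png

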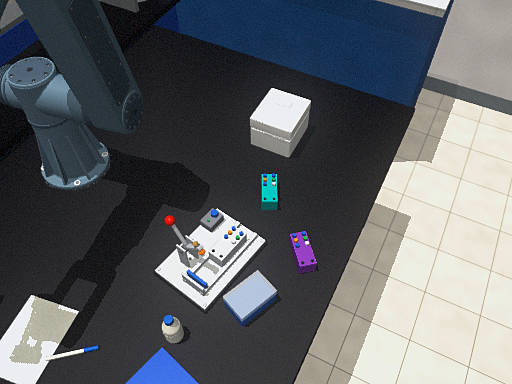

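View pics/side0.png

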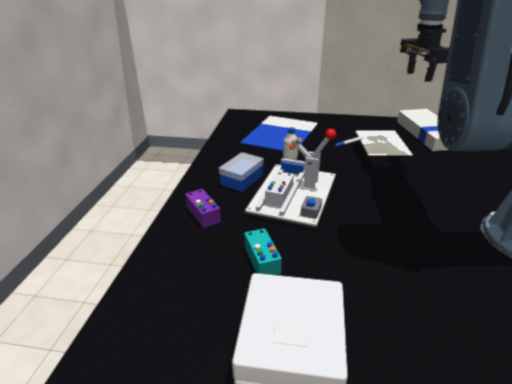

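The scene view shows the shaker with platform corners near (157,270), (207,308), (266,242) and (218,209), and the red knob at (170,220). The side view shows the platform around (290,193) and the knob at (331,134). I'll enlarge both.

```bash
python3 - <<'E'
import cv2,numpy as np
a=cv2.imread("pics/scene0.png")[200:320,145:275];b=cv2.imread("pics/side0.png")[120:230,240:345]
f=lambda i,k:cv2.resize(i,None,fx=k,fy=k,interpolation=cv2.INTER_CUBIC)
a=f(a,4);b=f(b,4)[:480]
h=max(a.shape[0],b.shape[0]);o=np.zeros((h,800,3),np.uint8)
a=a[:,:]; 
a=cv2.resize(a,(390,360)); b=cv2.resize(b,(400,419))
o=np.zeros((420,800,3),np.uint8);o[:360,:390]=a;o[:419,400:]=b
cv2.imwrite("pics/crop1.png",o)
E
```

```text
(no output)
```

View pics/crop1.png

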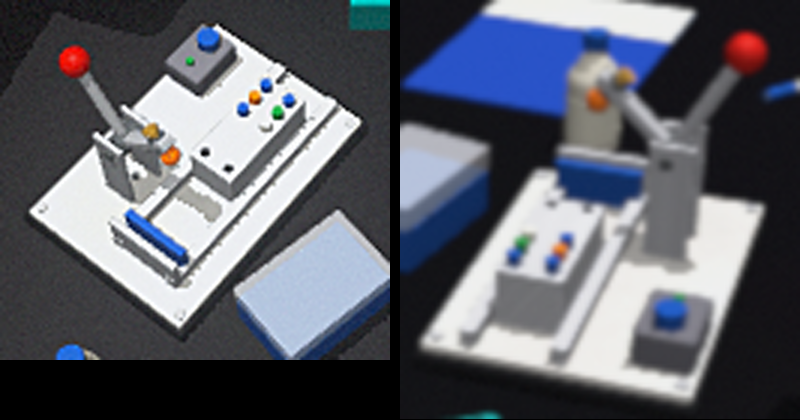

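```bash
cat > h.py <<'E'
import numpy as np
from scipy.optimize import least_squares
np.set_printoptions(precision=4,suppress=True)
C={n:np.load(n+"0.npz") for n in("scene","side")}
def proj(n,P):
    T=C[n]["T"];q=(np.atleast_2d(P)-T[:3,3])@T[:3,:3];u=q@C[n]["K"].T;return u[:,:2]/u[:,2:]
sc=lambda p:np.array(p)/3+[145,200]
sd=lambda p:(np.array(p)-[400,0])/np.array([400/105,419/110])+[240,120]
def W(p,L):
    L=np.atleast_2d(L);c,s=np.cos(p[2]),np.sin(p[2]);return L@np.array([[c,s,0],[-s,c,0],[0,0,1]])+[p[0],p[1],0]
E
python3 - <<'E'
from h import *
cor=np.array([[-.1,-.14,0],[.1,-.14,0],[.1,.14,0],[-.1,.14,0]])
o={"scene":sc([[30,215],[182,325],[361,122],[218,27]]),"side":sd([[765,205],[540,168],[421,347],[693,402]])}
def r(p):
    P=W(p,cor+[0,0,p[3]]);return np.concatenate([(proj(n,P)-o[n]).ravel() for n in o])
s=least_squares(r,[.75,-.4,-.6,.02],loss="soft_l1");print(s.x,r(s.x).reshape(8,2))
def tri(a,b):
    f=least_squares(lambda X:np.concatenate([(proj("scene",X)-sc(a))[0],(proj("side",X)-sd(b))[0]]),[.75,-.4,.05]);return f.x,f.cost
import cv2
ks={}
for n in C:
    i=cv2.imread(f"pics/{n}0.png").astype(int);m=(i[...,2]>140)&(i[...,1]<60)&(i[...,0]<60)
    k,l,st,ce=cv2.connectedComponentsWithStats(m.astype(np.uint8));j=1+np.argmax(st[1:,4]);ks[n]=ce[j];print(n,ce[j],st[j])
f=least_squares(lambda X:np.concatenate([(proj(n,X)-ks[n])[0] for n in ks]),[.75,-.4,.05]);
c,q=np.cos(s.x[2]),np.sin(s.x[2]);loc=lambda X:np.array([[c,q],[-q,c]])@(X[:2]-s.x[:2])
print("knob",f.x,f.cost,loc(f.x),"expect",W(s.x,[-.035-.095*np.sin(.5),-.05,.1+.095*np.cos(.5)]))
for a,b in(([193,160],[603,210]),([233,185],[533,198]),([305,105],[498,253]),([262,80],[572,262])):
    X,k=tri(a,b);print(X,k,loc(X))
E
```

```text
[ 0.5943 -0.1033 -0.1771  0.0167] [[-3.9628 -0.2587]
 [-1.2494  4.2061]
 [ 2.0572 -0.3735]
 [-1.7563 -2.2307]
 [ 0.0515  0.0185]
 [-3.0259  0.0171]
 [-3.4388  0.2139]
 [ 0.1627  0.7134]]
scene [169.0588 219.5735] [165 215  10  10  68]
side [330.8235 131.8627] [327 129   9   7  51]
knob [ 0.5047 -0.137   0.1888] 0.4723796976766844 [-0.0823 -0.049 ] expect [[ 0.5062 -0.1383  0.1834]]
[ 0.5991 -0.1181  0.0593] 1.9061411667659989 [ 0.0073 -0.0137]
[ 0.6494 -0.125   0.0625] 0.09455319145925405 [ 0.0581 -0.0117]
[ 0.6656 -0.0251  0.0717] 3.79640381932564 [0.0564 0.0895]
[ 0.6145 -0.0193  0.0723] 5.385396321724866 [0.0051 0.0862]
```

>>> move_arm --deltas '[[[0,0.03,-0.016,-0.002,0,0,-3],[0,0.06,-0.032,-0.004,0,0,-6],[0,0.09,-0.048,-0.006,0,0,-9],[0,0.12,-0.064,-0.008,0,0,-12],[0,0.15,-0.08,-0.01,0,0,-15],[0,0.18,-0.096,-0.012,0,0,-18],[0,0.21,-0.112,-0.014,0,0,-21],[0,0.24,-0.128,-0.016,0,0,-24],[0,0.27,-0.144,-0.016,0,0,-27],[0,0.3,-0.16,-0.016,0,0,-30]]]'

```text
t: 1.15
ee_pos: [0.4367, -0.2673, 0.4206]
ee_rot: [-0.0, 0.896, 0.443, -0.0]
contact_force: [0.4, 0.4, -0.4]
grip_width: 0.115
grip_force: 0.0
```

>>> move_arm --deltas '[[[0,0.035,0.001,0,0,0,-3],[0,0.07,0.002,0,0,0,-6],[0,0.105,0.003,0,0,0,-9],[0,0.14,0.004,0,0,0,-12],[0,0.175,0.005,0,0,0,-15],[0,0.21,0.006,0,0,0,-18],[0,0.245,0.007,0,0,0,-21],[0,0.28,0.009,0,0,0,-24],[0,0.32,0.011,0,0,0,-27],[0,0.32,0.011,0,0,0,-27]]]'

```text
t: 2.15
ee_pos: [0.6411, -0.0179, 0.4199]
ee_rot: [-0.001, 0.767, 0.641, 0.0]
contact_force: [-1.0, 0.4, 0.1]
grip_width: 0.003
grip_force: 0.0
```

```bash
cat > look.py <<'E'
import sys,cv2,numpy as np
from station import bot,imaging
from scipy.spatial.transform import Rotation as R
s=bot.sense();q=s["ee_rot"];c=imaging.camera("wrist");n=sys.argv[1]
T=np.eye(4);T[:3,:3]=R.from_quat([q[1],q[2],q[3],q[0]]).as_matrix();T[:3,3]=s["ee_pos"]
np.savez(n+"0.npz",K=c["mtx"],T=T@c["T_tool_cam"]);cv2.imwrite(f"pics/{n}0.png",c["pixels"])
cv2.imwrite(f"pics/{n}_big.png",cv2.resize(c["pixels"],(800,600),interpolation=cv2.INTER_CUBIC));print(s["ee_pos"],q)
E
python3 look.py w1
```

```text
[ 0.64112439 -0.01791398  0.4198756 ] [-5.77343073e-04  7.67133524e-01  6.41487042e-01  4.45180944e-04]
```

View pics/w1_big.png

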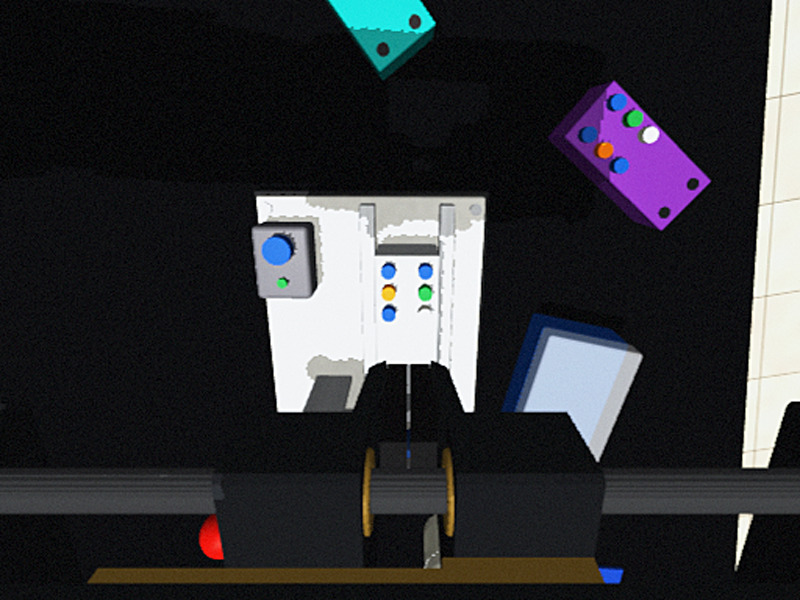

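The wrist view is well aligned with the shaker. It shows the platform's +y corners at (258,197) and (485,197), the block's +y top edge running (376,254) to (438,254), the rails at x≈367 and 447, and the knob partly hidden at (212,537).

```bash
python3 - <<'E'
from h import *
C["w1"]=np.load("w10.npz")
def ray(n,uv,z):
    T=C[n]["T"];d=T[:3,:3]@np.linalg.solve(C[n]["K"],[*uv,1]);o=T[:3,3];return o+d*(z-o[2])/d[2]
w=lambda p:(np.array(p)+.5)/1.5625-.5
a,b=ray("w1",w([258,196.5]),.02),ray("w1",w([485,196.5]),.02)
print("plat",a,b,np.linalg.norm(b-a),np.arctan2(*(b-a)[1::-1]))
R1,R2=ray("w1",w([367,204]),.034),ray("w1",w([447,204]),.034);print("rails",R1,R2)
S1,S2=ray("w1",w([369,357]),.034),ray("w1",w([445,357]),.034);v=(R1+R2-S1-S2);print("chan dir",np.arctan2(-v[0],v[1]))
B1,B2=ray("w1",w([376,254]),.065),ray("w1",w([438,254]),.065);b1,b2=ray("w1",w([376.5,244.5]),.02),ray("w1",w([437,244.5]),.02);print("block",B1,B2,b1,b2,np.linalg.norm(B2-B1))
T=C["w1"]["T"];print("camR",T)
# triangulate block +y top edge mid with side
m=w([407,254]);X=least_squares(lambda X:np.concatenate([(proj("w1",X)-m)[0],(proj("side",X)-sd([535,258]))[0]]),[.65,0,.06]);print("tri",X.x,X.fun)
# shaker origin from +y edge mid (0,.14) with yaw
for th in(-.165,-.175):
    ex=np.array([np.cos(th),np.sin(th)]);ey=np.array([-ex[1],ex[0]]);o=(a+b)[:2]/2-.14*ey
    print(th,"org",o,"knob",o-.0805*ex-.05*ey,"block+y",[(P[:2]-o)@np.array([ex,ey]).T for P in(B1,B2,b1,b2,R1,R2)])
E
```

```text
plat [0.5265 0.0476 0.02  ] [0.7103 0.0144 0.02  ] 0.18683193318795566 -0.17831443238224842
rails [0.6151 0.0271 0.034 ] [0.6778 0.0158 0.034 ]
chan dir -0.17913899917530862
block [ 0.6175 -0.0074  0.065 ] [ 0.6636 -0.0157  0.065 ] [ 0.6145 -0.009   0.02  ] [ 0.6652 -0.0182  0.02  ] 0.04682873030830682
camR [[ 0.9841 -0.168  -0.0571  0.6553]
 [-0.1775 -0.9333 -0.3121  0.0643]
 [-0.0009  0.3173 -0.9483  0.3999]
 [ 0.      0.      0.      1.    ]]
tri [ 0.64   -0.0082  0.0807] [-1.0834  0.406  -2.6337  0.2224]
-0.165 org [ 0.5954 -0.1071] knob [ 0.5078 -0.1432] block+y [array([0.0054, 0.102 ]), array([0.0522, 0.1014]), array([0.0027, 0.0999]), array([0.0542, 0.0992]), array([-0.0027,  0.1356]), array([0.0611, 0.1348])]
-0.175 org [ 0.594  -0.1069] knob [ 0.5061 -0.1421] block+y [array([0.0058, 0.102 ]), array([0.0526, 0.1019]), array([0.0031, 0.0999]), array([0.0546, 0.0997]), array([-0.0026,  0.1356]), array([0.0611, 0.1354])]
```

>>> move_arm --deltas '[[[0,0.02,0,0,0,0,0],[0,0.044,0,0.01,0,0,0],[0,0.044,0,0.04,0,0,0],[0,0.044,0,0.07,0,0,0],[0,0.044,0,0.1,0,0,0],[0,0.044,0,0.13,0,0,0],[0,0.044,0,0.16,0,0,0],[0,0.044,0,0.19,0,0,0],[0,0.044,0,0.208,0,0,0],[0,0.044,0,0.208,0,0,0]]]'

```text
t: 3.2
ee_pos: [0.6458, 0.0212, 0.2096]
ee_rot: [-0.002, 0.769, 0.639, -0.002]
contact_force: [0.5, 0.1, -0.8]
grip_width: 0.004
grip_force: 0.0
```

```bash
python3 look.py w2
```

```text
[0.64581588 0.02120299 0.20958706] [-0.00218976  0.76919449  0.63900751 -0.00210849]
```

View pics/w2_big.png

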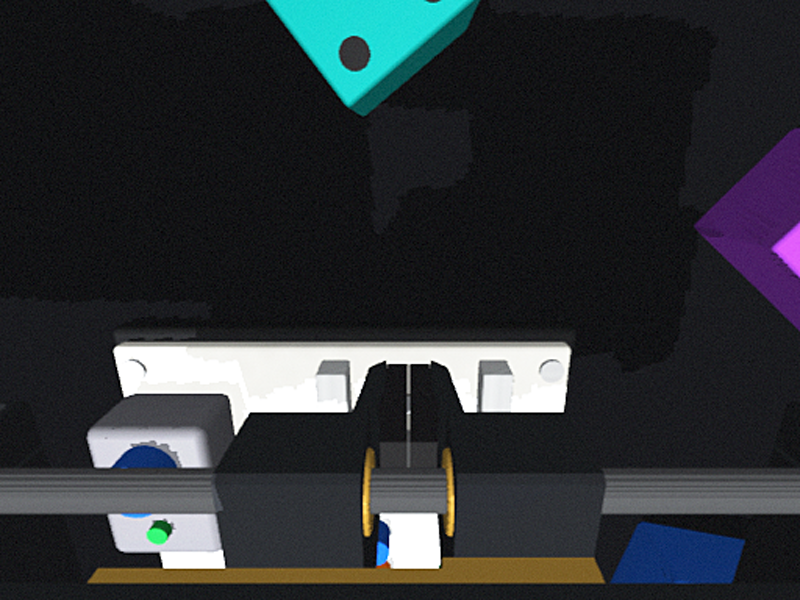

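The fingers stand in the channel between the rails (rail ends at (333,380) and (495,380)), about 20 mm short of the block. I'll push by feel from here.

>>> move_arm --deltas '[[[0,-0.003,0,0,0,0,0],[0,-0.006,0,0,0,0,0],[0,-0.009,0,0,0,0,0],[0,-0.012,0,0,0,0,0],[0,-0.015,0,0,0,0,0],[0,-0.017,0,0,0,0,0],[0,-0.019,0,0,0,0,0],[0,-0.021,0,0,0,0,0],[0,-0.023,0,0,0,0,0],[0,-0.025,0,0,0,0,0]]]'

```text
t: 4.25
ee_pos: [0.643, -0.0028, 0.2127]
ee_rot: [-0.0, 0.769, 0.639, 0.0]
contact_force: [-0.4, 0.4, -0.3]
grip_width: 0.007
grip_force: 0.7
```

>>> move_arm --deltas '[[[0,-0.002,0,0,0,0,0],[0,-0.004,0,0,0,0,0],[0,-0.006,0,0,0,0,0],[0,-0.008,0,0,0,0,0],[0,-0.01,0,0,0,0,0]]]'

```text
t: 4.75
ee_pos: [0.6411, -0.0126, 0.2126]
ee_rot: [-0.0, 0.769, 0.639, -0.0]
contact_force: [0.3, 2.0, -0.8]
grip_width: 0.002
grip_force: 0.9
```

>>> move_arm --deltas '[[[0,-0.003,0,0,0,0,0],[0,-0.006,0,0,0,0,0],[0,-0.009,0,0,0,0,0],[0,-0.012,0,0,0,0,0],[0,-0.015,0,0,0,0,0],[0,-0.018,0,0,0,0,0],[0,-0.021,0,0,0,0,0],[0,-0.024,0,0,0,0,0],[0,-0.027,0,0,0,0,0],[0,-0.03,0,0,0,0,0]]]'

```text
t: 5.75
ee_pos: [0.6357, -0.0423, 0.2127]
ee_rot: [-0.0, 0.769, 0.639, -0.0]
contact_force: [0.3, 1.3, -0.8]
grip_width: 0.006
grip_force: 0.7
```

>>> move_arm --deltas '[[[0,-0.002,0,0,0,0,0],[0,-0.004,0,0,0,0,0],[0,-0.006,0,0,0,0,0],[0,-0.008,0,0,0,0,0],[0,-0.01,0,0,0,0,0],[0,-0.012,0,0,0,0,0],[0,-0.014,0,0,0,0,0],[0,-0.016,0,0,0,0,0],[0,-0.018,0,0,0,0,0],[0,-0.02,0,0,0,0,0]]]'

```text
t: 6.75
ee_pos: [0.632, -0.0619, 0.2127]
ee_rot: [0.0, 0.769, 0.639, 0.0]
contact_force: [0.4, 0.6, -0.4]
grip_width: 0.006
grip_force: 0.7
```

>>> move_arm --deltas '[[[0,-0.002,0,0,0,0,0],[0,-0.004,0,0,0,0,0],[0,-0.006,0,0,0,0,0],[0,-0.007,0,0,0,0,0],[0,-0.008,0,0,0,0,0],[0,-0.009,0,0,0,0,0],[0,-0.01,0,0,0,0,0]]]'

```text
t: 7.45
ee_pos: [0.6302, -0.0716, 0.2127]
ee_rot: [-0.0, 0.769, 0.639, 0.0]
contact_force: [-0.3, 1.5, -1.2]
grip_width: 0.008
grip_force: 0.7
```

```bash
python3 - <<'E'
from station import bot,imaging
import cv2,numpy as np
f=[]
for k in range(3): b=imaging.camera("side")["pixels"];f.append(bot.sense()["contact_force"])
print(np.mean(f,0))
a=imaging.camera("scene")["pixels"]
o=np.zeros((480,800,3),np.uint8)
g=lambda i:cv2.resize(i,(400,400),interpolation=cv2.INTER_CUBIC)
o[:400,:400]=g(a[200:320,145:265]);o[:400,400:]=g(b[110:230,240:360]);cv2.imwrite("pics/p1.png",o)
E
```

```text
[ 0.38345339  0.92342042 -0.82145974]
```

View pics/p1.png

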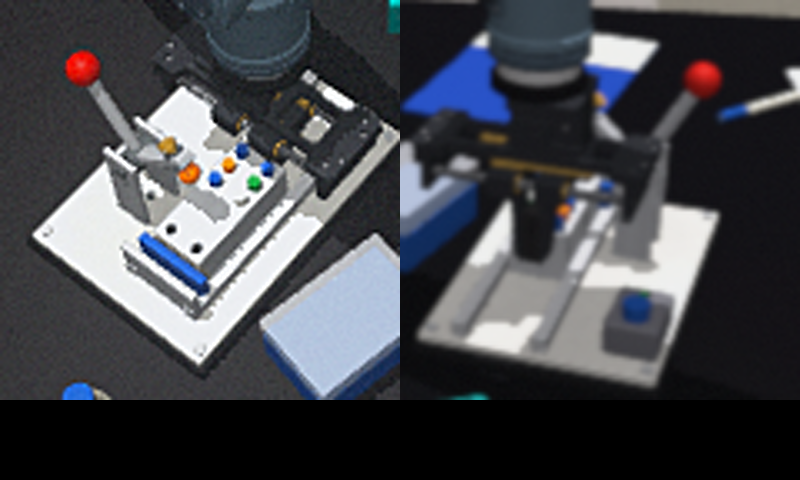

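The block is moving with the fingers and its -y end is close to the blue stop (about (175,262) in the left crop). From here I'll go 1 mm per row.

>>> move_arm --deltas '[[[0,-0.001,0,0,0,0,0],[0,-0.002,0,0,0,0,0],[0,-0.003,0,0,0,0,0],[0,-0.004,0,0,0,0,0],[0,-0.004,0,0,0,0,0]]]'

```text
t: 8.15
ee_pos: [0.6296, -0.0751, 0.2129]
ee_rot: [-0.0, 0.769, 0.64, 0.0]
contact_force: [0.0, 4.7, 0.4]
grip_width: 0.003
grip_force: 2.4
```

>>> move_arm --deltas '[[[0,-0.001,0,0,0,0,0],[0,-0.002,0,0,0,0,0],[0,-0.002,0,0,0,0,0]]]'

```text
t: 8.45
ee_pos: [0.6293, -0.0767, 0.2129]
ee_rot: [-0.0, 0.769, 0.64, 0.001]
contact_force: [1.2, 6.6, 0.4]
grip_width: 0.004
grip_force: 3.3
```

>>> move_arm --deltas '[[[0,-0.001,0,0,0,0,0],[0,-0.002,0,0,0,0,0],[0,-0.002,0,0,0,0,0]]]'

```text
t: 8.75
ee_pos: [0.629, -0.0782, 0.2129]
ee_rot: [-0.001, 0.769, 0.64, 0.001]
contact_force: [1.4, 8.5, 1.3]
grip_width: 0.011
grip_force: 4.2
```

The force rises at 1.2 N/mm, so the block is well into the rubber stop. Backing off and lifting clear.

>>> move_arm --deltas '[[[0,0.001,0,0,0,0,0],[0,0.002,0,0,0,0,0],[0,0.003,0,0,0,0,0],[0,0.004,0,0,0,0,0],[0,0.005,0,0,0,0,0],[0,0.006,0,0,0,0,0],[0,0.008,0,0,0,0,0],[0,0.015,0,0,0,0,0],[0,0.03,0,0,0,0,0],[0,0.04,0,0,0,0,0]]]'

```text
t: 9.75
ee_pos: [0.6362, -0.0386, 0.2127]
ee_rot: [-0.0, 0.769, 0.64, 0.0]
contact_force: [-0.1, 0.2, 0.6]
grip_width: 0.006
grip_force: 0.0
```

>>> move_arm --deltas '[[[0,0,0,-0.03,0,0,0],[0,0,0,-0.07,0,0,0],[0,0,0,-0.11,0,0,0],[0,0,0,-0.15,0,0,0],[0,0,0,-0.19,0,0,0],[0,0,0,-0.2,0,0,0]]]'

```text
t: 10.35
ee_pos: [0.6371, -0.0391, 0.4188]
ee_rot: [0.004, 0.768, 0.64, 0.003]
contact_force: [0.6, -0.3, -0.7]
grip_width: 0.004
grip_force: 0.0
```

```bash
python3 look.py w3; python3 - <<'E'
import cv2,numpy as np
from station import imaging
from h import *
i=imaging.camera("scene")["pixels"]
o=np.zeros((480,800,3),np.uint8);o[:480,:480]=cv2.resize(i[200:320,145:265],(480,480),interpolation=cv2.INTER_CUBIC)
w=cv2.imread("pics/w30.png");o[:240,480:]=cv2.resize(w,(320,240));cv2.imwrite("pics/p2.png",o)
E
```

```text
[ 0.63712113 -0.03907389  0.41878884] [0.00362127 0.76842298 0.63992633 0.0027026 ]
```

View pics/p2.png

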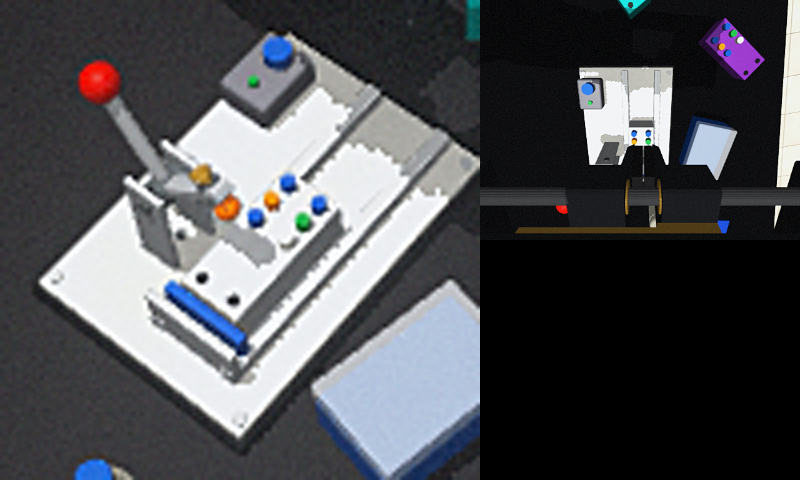

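The block sits against the blue stop and the lever is still raised. Now the arm moves to the -x side of the knob, passing above it, then comes down.

>>> move_arm --deltas '[[[0,-0.02,-0.028,0,0,0,0],[0,-0.04,-0.056,0,0,0,0],[0,-0.06,-0.084,0,0,0,0],[0,-0.08,-0.112,0,0,0,0],[0,-0.1,-0.14,0,0,0,0],[0,-0.118,-0.169,0,0,0,0],[0,-0.118,-0.169,0.01,0,0,0],[0,-0.118,-0.169,0.04,0,0,0],[0,-0.118,-0.169,0.08,0,0,0],[0,-0.118,-0.169,0.08,0,0,0]]]'

```text
t: 11.45
ee_pos: [0.4462, -0.1235, 0.3261]
ee_rot: [-0.006, 0.769, 0.639, -0.002]
contact_force: [-0.2, -0.3, 0.3]
grip_width: 0.005
grip_force: 0.0
```

```bash
python3 look.py w4; python3 - <<'E'
import cv2,numpy as np
from station import imaging
a=imaging.camera("scene")["pixels"];b=imaging.camera("side")["pixels"]
o=np.zeros((600,800,3),np.uint8);g=lambda i,s:cv2.resize(i,s,interpolation=cv2.INTER_CUBIC)
o[:400,:400]=g(a[180:300,125:245],(400,400));o[:400,400:]=g(b[90:210,260:380],(400,400));o[400:,:266]=g(cv2.imread("pics/w40.png"),(266,200));cv2.imwrite("pics/p3.png",o)
E
```

```text
[ 0.44624963 -0.12350917  0.32613458] [-0.00606441  0.76878589  0.63947411 -0.00208187]
```

View pics/p3.png

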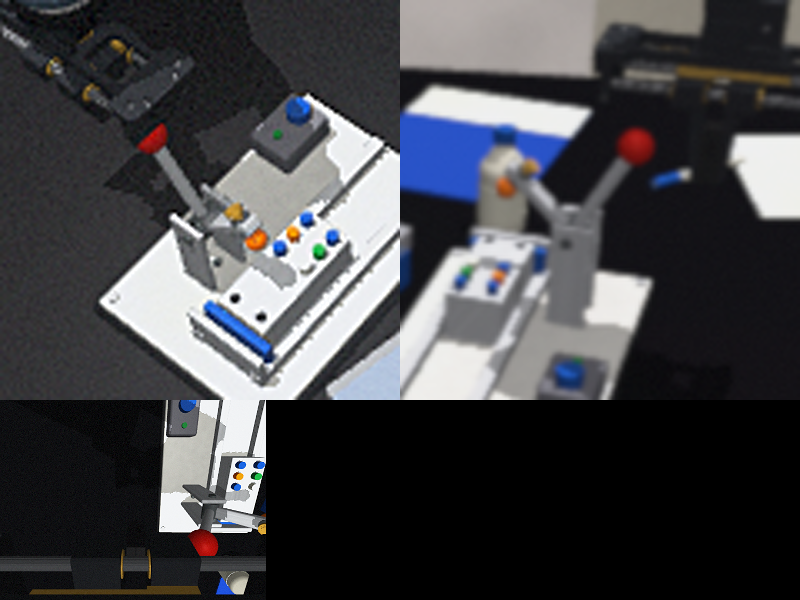

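The finger stands on the -x side of the knob at about its height. Side view: knob at (636,147), fingers at about (710,150). I'll check the knob's line with the wrist view.

```bash
python3 - <<'E'
from h import *
import cv2
from station import bot
n="w4";d=np.load("w40.npz");i=cv2.imread("pics/w40.png").astype(int);m=((i[...,2]>90)&(i[...,1]<50)&(i[...,0]<50)).astype(np.uint8)
k,l,st,ce=cv2.connectedComponentsWithStats(m);j=1+np.argmax(st[1:,4]);print(st[j],ce[j])
T=d["T"];v=T[:3,:3]@np.linalg.solve(d["K"],[*ce[j],1]);o=T[:3,3];X=o+v*(.184-o[2])/v[2];s=bot.sense();p=s["ee_pos"];e=X[:2]-p[:2]
print(X,p,"along ex,ey",e@[.984,-.177],e@[.177,.984],s["contact_force"])
E
```

```text
[ 366  252   54   47 1923] [394.5138 275.5315]
[ 0.5081 -0.1357  0.184 ] [ 0.4489 -0.1251  0.3329] along ex,ey 0.060076324612136286 4.1869918843721834e-05 [ 1.4423  0.6796 -0.9152]
```

>>> move_arm --deltas '[[[0,0,0.004,0,0,0,0],[0,0,0.008,0,0,0,0],[0,0,0.01,0,0,0,0],[0,0,0.01,0,0,0,0]]]'

```text
t: 12.0
ee_pos: [0.4588, -0.1273, 0.3334]
ee_rot: [0.001, 0.769, 0.64, 0.0]
contact_force: [0.2, -0.5, -0.4]
grip_width: 0.006
grip_force: 0.0
```

>>> move_arm --deltas '[[[0,0,0.003,0,0,0,0],[0,0,0.006,0,0,0,0],[0,0,0.009,0,0,0,0],[0,0,0.011,0,0,0,0],[0,0,0.013,0,0,0,0],[0,0,0.014,0,0,0,0],[0,0,0.015,0,0,0,0],[0,0,0.016,0,0,0,0]]]'

```text
t: 12.8
ee_pos: [0.474, -0.13, 0.3327]
ee_rot: [-0.0, 0.769, 0.639, -0.0]
contact_force: [-0.8, 0.4, -0.3]
grip_width: 0.01
grip_force: 0.0
```

>>> move_arm --deltas '[[[0,0,0.001,0,0,0,0],[0,0,0.002,0,0,0,0],[0,0,0.003,0,0,0,0],[0,0,0.004,0,0,0,0]]]'

```text
t: 13.2
ee_pos: [0.4777, -0.1307, 0.3326]
ee_rot: [-0.001, 0.769, 0.64, -0.0]
contact_force: [-4.3, 1.8, 2.5]
grip_width: 0.006
grip_force: 2.6
```

>>> move_arm --deltas '[[[0,0,0.001,0,0,0,0],[0,0,0.002,0,0,0,0],[0,0,0.003,0,0,0,0]]]'

```text
t: 13.5
ee_pos: [0.4792, -0.131, 0.3326]
ee_rot: [-0.003, 0.769, 0.64, -0.002]
contact_force: [-17.8, 2.9, 14.9]
grip_width: 0.004
grip_force: 9.8
```

The combined force is too high because vertical friction adds to it: the knob rises as it swings. I'll back off, then push along the knob's arc.

>>> move_arm --deltas '[[[0,0,-0.002,0,0,0,0],[0,0,-0.004,0,0,0,0],[0,0,-0.004,0,0,0,0]]]'

```text
t: 13.8
ee_pos: [0.4769, -0.1306, 0.3328]
ee_rot: [0.0, 0.769, 0.639, 0.0]
contact_force: [-0.4, -1.1, -0.1]
grip_width: 0.004
grip_force: 0.0
```

>>> move_arm --deltas '[[[0,0,0.001,0,0,0,0],[0,0,0.002,-0.0005,0,0,0],[0,0,0.003,-0.001,0,0,0]]]'

```text
t: 14.1
ee_pos: [0.4788, -0.1309, 0.3329]
ee_rot: [-0.002, 0.769, 0.64, -0.002]
contact_force: [-10.3, 0.2, 4.8]
grip_width: 0.003
grip_force: 5.4
```

>>> move_arm --deltas '[[[0,0,0.001,-0.0006,0,0,0],[0,0,0.002,-0.0012,0,0,0],[0,0,0.003,-0.0018,0,0,0]]]'

```text
t: 14.4
ee_pos: [0.4816, -0.1314, 0.3348]
ee_rot: [-0.002, 0.769, 0.64, -0.002]
contact_force: [-11.5, 1.5, 5.1]
grip_width: 0.007
grip_force: 5.7
```

>>> move_arm --deltas '[[[0,0,0.001,-0.0006,0,0,0],[0,0,0.002,-0.0012,0,0,0],[0,0,0.003,-0.0017,0,0,0]]]'

```text
t: 14.7
ee_pos: [0.4846, -0.132, 0.3367]
ee_rot: [-0.002, 0.769, 0.64, -0.002]
contact_force: [-11.1, 2.0, 6.4]
grip_width: 0.005
grip_force: 5.9
```

>>> move_arm --deltas '[[[0,0,0.0015,-0.0006,0,0,0],[0,0,0.003,-0.0013,0,0,0],[0,0,0.0045,-0.0019,0,0,0],[0,0,0.006,-0.0025,0,0,0],[0,0,0.008,-0.0032,0,0,0],[0,0,0.01,-0.0039,0,0,0]]]'

```text
t: 15.3
ee_pos: [0.4949, -0.1339, 0.3417]
ee_rot: [-0.001, 0.769, 0.64, -0.001]
contact_force: [-10.1, 2.8, 9.1]
grip_width: 0.003
grip_force: 5.7
```

>>> move_arm --deltas '[[[0,0,0.0015,-0.0004,0,0,0],[0,0,0.003,-0.0009,0,0,0],[0,0,0.0045,-0.0013,0,0,0],[0,0,0.006,-0.0017,0,0,0],[0,0,0.0075,-0.0021,0,0,0],[0,0,0.009,-0.0024,0,0,0]]]'

```text
t: 15.9
ee_pos: [0.5041, -0.1356, 0.3439]
ee_rot: [-0.001, 0.769, 0.64, -0.001]
contact_force: [-6.7, 1.8, 7.7]
grip_width: 0.005
grip_force: 4.2
```

>>> move_arm --deltas '[[[0,0,0.0015,-0.0008,0,0,0],[0,0,0.003,-0.0014,0,0,0],[0,0,0.0045,-0.0018,0,0,0],[0,0,0.006,-0.0021,0,0,0],[0,0,0.0075,-0.0023,0,0,0],[0,0,0.009,-0.0025,0,0,0]]]'

```text
t: 16.5
ee_pos: [0.5132, -0.1373, 0.3463]
ee_rot: [-0.001, 0.769, 0.64, -0.0]
contact_force: [-4.4, 1.8, 4.9]
grip_width: 0.007
grip_force: 3.0
```

>>> move_arm --deltas '[[[0,0,0.0015,-0.0002,0,0,0],[0,0,0.003,-0.0003,0,0,0],[0,0,0.0045,-0.0004,0,0,0],[0,0,0.006,-0.0005,0,0,0]]]'

```text
t: 16.9
ee_pos: [0.5193, -0.1384, 0.3467]
ee_rot: [-0.0, 0.769, 0.639, -0.0]
contact_force: [-4.3, 1.7, 4.4]
grip_width: 0.004
grip_force: 2.4
```

>>> move_arm --deltas '[[[0,0,0.001,-0.0001,0,0,0],[0,0,0.002,-0.0002,0,0,0],[0,0,0.003,-0.0002,0,0,0],[0,0,0.004,-0.0002,0,0,0],[0,0,0.005,-0.0002,0,0,0]]]'

```text
t: 17.4
ee_pos: [0.5242, -0.1393, 0.3467]
ee_rot: [0.0, 0.769, 0.639, 0.0]
contact_force: [-3.5, 1.8, 3.5]
grip_width: 0.005
grip_force: 1.9
```

>>> move_arm --deltas '[[[0,0,0.001,0,0,0,0],[0,0,0.002,0,0,0,0],[0,0,0.003,0.0001,0,0,0],[0,0,0.004,0.0002,0,0,0]]]'

```text
t: 17.8
ee_pos: [0.5282, -0.1401, 0.3465]
ee_rot: [0.0, 0.769, 0.639, 0.0]
contact_force: [-1.9, 1.6, 3.1]
grip_width: 0.005
grip_force: 1.5
```

>>> move_arm --deltas '[[[0,0,0.001,0.0001,0,0,0],[0,0,0.002,0.0002,0,0,0],[0,0,0.003,0.0003,0,0,0],[0,0,0.004,0.0004,0,0,0]]]'

```text
t: 18.2
ee_pos: [0.5321, -0.1408, 0.3461]
ee_rot: [0.0, 0.769, 0.639, 0.0]
contact_force: [-2.1, 0.1, 2.5]
grip_width: 0.007
grip_force: 1.2
```

>>> move_arm --deltas '[[[0,0,0.001,0.0001,0,0,0],[0,0,0.002,0.0002,0,0,0],[0,0,0.003,0.0004,0,0,0],[0,0,0.004,0.0006,0,0,0]]]'

```text
t: 18.6
ee_pos: [0.536, -0.1415, 0.3455]
ee_rot: [0.0, 0.769, 0.639, 0.0]
contact_force: [-2.1, 0.5, 0.8]
grip_width: 0.004
grip_force: 0.9
```

>>> move_arm --deltas '[[[0,0,0.001,0.0002,0,0,0],[0,0,0.002,0.0004,0,0,0],[0,0,0.003,0.0005,0,0,0],[0,0,0.004,0.0007,0,0,0]]]'

```text
t: 19.0
ee_pos: [0.54, -0.1423, 0.3448]
ee_rot: [0.0, 0.769, 0.639, 0.0]
contact_force: [-0.9, 0.4, 0.9]
grip_width: 0.006
grip_force: 0.6
```

>>> move_arm --deltas '[[[0,0,0.001,0.0002,0,0,0],[0,0,0.002,0.0004,0,0,0],[0,0,0.003,0.0006,0,0,0]]]'

```text
t: 19.3
ee_pos: [0.5429, -0.1428, 0.3442]
ee_rot: [0.0, 0.769, 0.639, 0.0]
contact_force: [0.3, -0.0, 0.6]
grip_width: 0.006
grip_force: 0.4
```

>>> move_arm --deltas '[[[0,0,0.001,0.0002,0,0,0],[0,0,0.002,0.0004,0,0,0]]]'

```text
t: 19.5
ee_pos: [0.5449, -0.1432, 0.3438]
ee_rot: [0.0, 0.769, 0.639, 0.0]
contact_force: [-0.2, -0.3, 0.0]
grip_width: 0.007
grip_force: 0.3
```

>>> move_arm --deltas '[[[0,0,0.001,0.0003,0,0,0],[0,0,0.002,0.0005,0,0,0]]]'

```text
t: 19.7
ee_pos: [0.5468, -0.1435, 0.3433]
ee_rot: [0.0, 0.769, 0.639, 0.0]
contact_force: [-0.7, -0.1, 0.4]
grip_width: 0.006
grip_force: 0.2
```

>>> move_arm --deltas '[[[0,0,0.001,0.0003,0,0,0],[0,0,0.002,0.0005,0,0,0]]]'

```text
t: 19.9
ee_pos: [0.5488, -0.1439, 0.3428]
ee_rot: [0.0, 0.769, 0.639, 0.0]
contact_force: [-0.1, -0.4, 0.7]
grip_width: 0.005
grip_force: 0.0
```

>>> move_arm --deltas '[[[0,0,0,0,0,0,0],[0,0,0,0,0,0,0]]]'

```text
t: 20.1
ee_pos: [0.5487, -0.1439, 0.3428]
ee_rot: [-0.0, 0.769, 0.639, 0.0]
contact_force: [-0.3, 0.7, 0.7]
grip_width: 0.005
grip_force: 0.0
```

The push has faded to nothing, so the lever should have left the finger. I'll check the lever angle from the cameras without moving.

```bash
cat > knob.py <<'E'
from h import *
import cv2
from station import imaging,bot
ks={}
for n in("scene","side"):
    i=imaging.camera(n)["pixels"].astype(int);m=((i[...,2]>110)&(i[...,1]<60)&(i[...,0]<60)).astype(np.uint8)
    k,l,st,ce=cv2.connectedComponentsWithStats(m);j=1+np.argmax(st[1:,4]);ks[n]=ce[j];print(n,ce[j],st[j])
    cv2.imwrite(f"pics/{n}_k.png",i)
f=least_squares(lambda X:np.concatenate([(proj(n,X)-ks[n])[0] for n in ks]),[.55,-.15,.18])
d=f.x[:2]-[.594,-.101];x=d@[.984,-.177];print(f.x,f.cost,"local x",x,"q",.5+np.arcsin((x+.035)/.095),bot.sense()["t"])
E
python3 knob.py
```

```text
scene [189.8182 237.5909] [188 234   5   8  22]
side [299.6304 128.1087] [296 125   8   7  46]
[ 0.585  -0.1581  0.1874] 0.46819730006789584 local x 0.001226911328466423 q 0.8912409724257061 20.2[ WARN:0@0.374] global loadsave.cpp:1063 imwrite_ Unsupported depth image for selected encoder is fallbacked to CV_8U.
```

The knob is now at q≈0.89, well ahead of the finger at about 0.79, so it has snapped over. Withdrawing.

>>> move_arm --deltas '[[[0,0,-0.005,0,0,0,0],[0,0,-0.02,0,0,0,0],[0,0,-0.04,-0.01,0,0,0],[0,0,-0.07,-0.03,0,0,0],[0,0,-0.1,-0.06,0,0,0],[0,0,-0.12,-0.08,0,0,0],[0,0,-0.12,-0.08,0,0,0],[0,0,-0.12,-0.08,0,0,0]]]'

```text
t: 21.0
ee_pos: [0.4306, -0.122, 0.4231]
ee_rot: [0.001, 0.769, 0.639, 0.0]
contact_force: [-0.2, 0.1, 0.2]
grip_width: 0.006
grip_force: 0.0
```

```bash
python3 knob.py 2>/dev/null; python3 - <<'E'
import cv2,numpy as np
a=cv2.imread("pics/scene_k.png");b=cv2.imread("pics/side_k.png")
o=np.zeros((400,800,3),np.uint8);g=lambda i,s:cv2.resize(i,s,interpolation=cv2.INTER_CUBIC)
o[:,:400]=g(a[200:320,145:265],(400,400));o[:,400:]=g(b[110:230,240:360],(400,400));cv2.imwrite("pics/p4.png",o)
E
```

```text
scene [192.8889 236.0988] [188 231  11  11  81]
side [299.5476 128.3571] [296 125   8   7  42]
[ 0.5874 -0.1514  0.1884] 0.08563877445512035 local x 0.0024369454338021147 q 0.9050591339417913 21.1
```

View pics/p4.png

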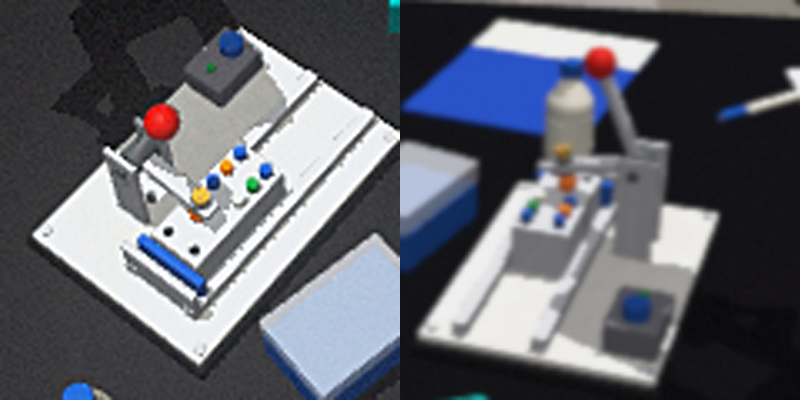

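The lever is over (knob at (161,122) in the left crop) and the foot is down on the block at about (200,210). The block is against the stop and the robot touches nothing, so I'm handing in.

```bash
python3 -c "
from station import ticket
print(ticket.hand_in())"
```

```text
the job is handed in; nothing more can be done
None
```

I handed the job in with the block home against the blue stop and the clamp lever snapped over (about 0.9 rad) with its foot down on the block; the highest push read about 23 N, briefly on the lever, the bystanders weren't touched, and the judge's result wasn't shown.

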